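# Sort full from empty seasoning tins and flag the refill post

### The job

Some of the look-alike seasoning tins on the counter are full and some are empty; lift each one to feel which it is, and stand every full tin upright in the steel tray and every empty tin upright in the blue tray. Once all the tins are sorted, slide the red C-shaped clip sideways through its gap onto the thin rod of the flag post, between shoulder and ball, and let it rest flat on the white shoulder, to call for the refill. Leave the blue gel jar and the paper slip where they are.

Things in the scene. Friction and masses are not known exactly. Their poses are not given: they have to be found in the camera images.
- tin_A: one of up to six identical-looking seasoning tins (yellow and aluminium body, red stripe, fixed black lid), round, 64 mm across, 80 mm high; origin at the centre of the underside, z up along the tin. Full (about 500 g) or empty (about 100 g), within 15 percent: only the weight tells which, letter and place tell nothing; absent in some runs
- tin_B: one of up to six identical-looking seasoning tins (yellow and aluminium body, red stripe, fixed black lid), round, 64 mm across, 80 mm high; origin at the centre of the underside, z up along the tin. Full (about 500 g) or empty (about 100 g), within 15 percent: only the weight tells which, letter and place tell nothing; absent in some runs
- tin_C: one of up to six identical-looking seasoning tins (yellow and aluminium body, red stripe, fixed black lid), round, 64 mm across, 80 mm high; origin at the centre of the underside, z up along the tin. Full (about 500 g) or empty (about 100 g), within 15 percent: only the weight tells which, letter and place tell nothing; absent in some runs
- tin_D: one of up to six identical-looking seasoning tins (yellow and aluminium body, red stripe, fixed black lid), round, 64 mm across, 80 mm high; origin at the centre of the underside, z up along the tin. Full (about 500 g) or empty (about 100 g), within 15 percent: only the weight tells which, letter and place tell nothing; absent in some runs
- tin_E: one of up to six identical-looking seasoning tins (yellow and aluminium body, red stripe, fixed black lid), round, 64 mm across, 80 mm high; origin at the centre of the underside, z up along the tin. Full (about 500 g) or empty (about 100 g), within 15 percent: only the weight tells which, letter and place tell nothing; absent in some runs
- tin_F: one of up to six identical-looking seasoning tins (yellow and aluminium body, red stripe, fixed black lid), round, 64 mm across, 80 mm high; origin at the centre of the underside, z up along the tin. Full (about 500 g) or empty (about 100 g), within 15 percent: only the weight tells which, letter and place tell nothing; absent in some runs
- steel_tray: bare metal square open tray, 190 x 190 mm outside, walls 5 mm thick and 50 mm high, floor 5 mm thick, fixed to the worktop (its place and yaw vary; which tray is on the left varies); origin at the centre of its underside, x and y along its sides, z up. Holds four tins two by two, about 90 mm apart
- blue_tray: blue plastic square open tray, 190 x 190 mm outside, walls 5 mm thick and 50 mm high, floor 5 mm thick, fixed to the worktop (its place and yaw vary; which tray is on the left varies); origin at the centre of its underside, x and y along its sides, z up. Holds four tins two by two, about 90 mm apart
- clip: loose red C clip, about 80 g, of 14 mm round bar lying flat: ring 56 mm outside, 26 mm inside, 18 mm gap. Origin at the ring's centre on the underside; x points out through the gap, z up. An arm leads back to an upright grip tab centred at x = -60 mm: 24 mm along x, 14 mm thick along y, z = 0 to 60 mm, white dot on each side. Lies on the worktop; place and yaw vary
- flag_post: post fixed to the worktop (place varies, may swap sides with the clip), 130 mm high; origin under its centre, z up. Foot 90 mm across, 12 mm high; white round shoulder 68 mm across, top at z = 56; above it a 12 mm rod up to a black ball 32 mm across centred at z = 114. The ball does not pass through the clip; the rod passes its gap with 3 mm to spare each side, z = 56 to 98, from any direction
- post_seat (a point): point on the post's axis at the top of the white shoulder, where the clip's origin belongs
- gel_jar: bystander: blue jar with a clear top, 56 mm across, 66 mm high, at the back left; origin under its centre
- paper_slip: bystander: curled white paper slip, 58 x 66 x 26 mm, at the back; origin under its centre

How it is judged:
By the outcome, as a careful person would: the job done as asked, in the order asked, and still so for the second after the job is handed in, with the robot touching nothing.
Of tin_A, tin_B, tin_C, tin_D, tin_E, tin_F only 4 to 6 are there at a start; the rules pass over those that are not, and their reading is None.
At some moment in a run one of tin_A, tin_B, tin_C, tin_D, tin_E, tin_F may be knocked a few centimetres aside while the robot is not near it.
It also fails if it takes over 210 s, if anything falls off the work surface, if the arm or the gripper's body presses on something with over 40 N, if the wrist force passes 120 N, or if a joint passes its speed limit or range.

### The arm

A 6-joint arm with a two-finger parallel gripper is mounted at the origin on a cart in front of the work surface, level with it; the furniture and walls round the work are solid. World frame = base frame: x ahead of the robot, y to its left, z up, the work surface at z = 0. Lengths are in mm, angles in rad, forces in N, time in s.
With the tool pointing down it reaches from about 275 to 1000 mm from the base axis. Payload 8.4 kg.
Tool frame: the origin (TCP) lies between the finger pads; the fingertips stand 22 mm ahead of it and the grasp point (between the pads) lies 3 mm ahead of it (r.nose_length is the z of the fingertips in the tool frame, in mm); z points along the fingers, y is the line along which they close (so a half turn about z gives the same grasp; the last joint's range is limited). The gripper opens to 85 mm and grips with 20 to 120 N. Pads are 22 mm wide; open, the fingers measure 114 mm over their backs; the gripper's body (76 mm by 85 mm) begins 54 mm behind the grasp point. The pads swing forward as they close: fully open they stand 13 mm farther back than shut.
Start: joints at [1.2, 0.353, 1.633, -0, 1.155, -0.002], TCP at [225.309, 582.979, 253.281] pointing down, gripper open.
Joint ranges: [-2.63, 2.63], [-0.92, 2.1], [0.06, 2.66], [-1.3, 4.44], [0, 2.69], [-3.02, 3.02]. Speed limits (rad/s): [2.22, 2.22, 2.79, 3.14, 3.14, 3.14].

### API

Orientations are given as [roll, pitch, yaw] about the fixed x, y, z axes, in that order (R = Rz(yaw) Ry(pitch) Rx(roll)).
In Python, from rig import r gives the robot as it stands.
- The arm moves only by the shell command python3 steer.py 'ROWS' [FORCE]. ROWS is rows parted by semicolons, their numbers by spaces, 1 to 5 of them, each of 7 numbers: a rotation vector rx, ry, rz in rad, then dx, dy, dz in mm, then the opening from 0.0 (shut) to 1.0 (fully open); each row shifts and turns the commanded pose from where the row before left it, along the tool's axes as they then stand; what a row does not reach is not made up. A row lasts 1/12 s, in which the tool goes at most 41.7 mm and 0.125 rad, less where a joint would pass 70% of its speed; a pose out of reach is approached as far as the arm can. The fingers move at their own pace and stop on an object; FORCE is the grip in N (left out, the last holds). Time passes only in rows, so rows that do not move let the fingers close. It prints the time, the measured TCP pose, the force, the opening and the grip force at its end.
- r.sense(): the state, without advancing time (a new reading comes with each control period).
- r.grab_frame(name): name is "scene" or "top" or "wrist"; returns the picture (384x512x3 uint8, red, green, blue); there is no depth.
- r.camera_params(name): a dict with "fx", "fy", "cx", "cy" (pixels), "rvec" (rotation vector, rad) and "tvec" (3), from world to camera coordinates, as OpenCV has them. Camera axes: x right, y down, z forward; pixel columns grow to the right and rows downward; lengths in mm; the calibration is good to about 2 mm. A picture is of the moment at which its call begins: read the wrist's pose just before it. camera_params takes no time and is no camera call; for the wrist camera it gives the pose at the moment of the call.
- r.sign_off(): hands the job in; it is judged then, once.
The state is a dict: "clock": time; "qpos": joint angles; "qvel": joint speeds; "joint_efforts": joint torques, N m; "eef_pos": TCP position; "tcp_rot": TCP orientation; "contact_force": force on the tool from outside, world axes, zero at the start; "wrist_torque": the same for the moment, N m; "opening": opening from 0.0 (shut) to 1.0 (fully open); "grasp_force": force on a finger pad.
Only numpy, scipy, OpenCV 4.12 (cv2) and the standard library are available. Lean on these libraries where they do the work, as an engineer would, in place of code of your own. Each camera call takes 0.05 s, during which the arm holds its last target. There are 200 camera calls.

## Working session

There is one attempt and no reset: what is moved stays moved. The work goes in short steps, Python scripts to look and compute and a shell command to move; the robot and the scene stay as the last step left them, time stands still between calls to the robot, and variables do not carry over. Pictures are saved under pics/ and viewed, at most 14 in all, crops included, and the job is handed in when it is done.

```bash
ls; mkdir -p pics; python3 - <<'E'
from rig import r
import cv2
for n in("scene","top"):
    cv2.imwrite(f"pics/{n}0.png",r.grab_frame(n)[:,:,::-1])
    print(n,r.camera_params(n))
print(r.sense())
E
```

```text
pics
rig.py
steer.py
scene {'fx': 456.3387671592367, 'fy': 456.3387671592367, 'cx': 259.71406609731685, 'cy': 190.0131644091713, 'rvec': array([ 1.9184261, -0.5571916,  0.3408708]), 'tvec': array([-493.26736364,  202.7854043 , 1135.22565455])}
top {'fx': 478.64984543959304, 'fy': 478.64984543959304, 'cx': 260.9906399748633, 'cy': 188.90306701074854, 'rvec': array([ 2.16821911, -2.17128514,  0.14178004]), 'tvec': array([ -10.16660139,  589.52124885, 1474.10848166])}
{'clock': 0.1, 'qpos': array([ 1.19958912e+00,  3.53585457e-01,  1.63405664e+00, -8.15412205e-06,
        1.15518356e+00, -2.40153814e-03]), 'qvel': array([-0.00022029,  0.00032366, -0.00122792,  0.00104381,  0.0005577 ,
        0.00065219]), 'joint_efforts': array([ 4.89529994e-04, -6.06356907e+01, -3.42820323e+01,  5.94139487e-05,
        4.03144746e-03,  2.64214412e-05]), 'eef_pos': array([225.17401874, 582.60643315, 252.63396458]), 'tcp_rot': array([-3.14035963e+00,  4.49475494e-06,  2.77279029e+00]), 'contact_force': array([-0.2975588 ,  0.60011954,  0.02044333]), 'wrist_torque': array([-0.01937982,  0.04188983, -0.01195286]), 'grasp_force': 0.0, 'opening': 1.0004368880398489}
```

View pics/scene0.png

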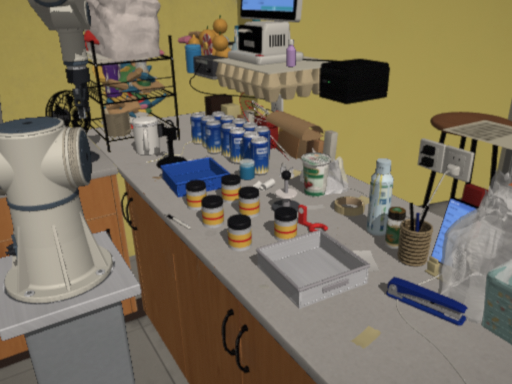

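View pics/top0.png

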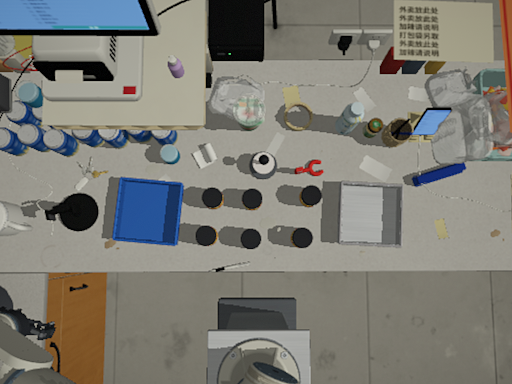

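The scene shows six tins, with blue tray left and steel tray right. In the top view the lids are at about (212,198), (252,198), (311,195), (206,236), (251,238) and (302,237). The post ball is at (263,160) and the clip is around (308,168).

```bash
cat > h.py <<'E'
from rig import r
import cv2, numpy as np
def ray(n,uv,z,P=None):
    P=P or r.camera_params(n); R=cv2.Rodrigues(np.array(P["rvec"]))[0]
    d=R.T@np.array([(uv[0]-P["cx"])/P["fx"],(uv[1]-P["cy"])/P["fy"],1]); c=-R.T@P["tvec"]
    return c+d*(z-c[2])/d[2]
def proj(n,p,P=None):
    P=P or r.camera_params(n)
    K=np.array([[P["fx"],0,P["cx"]],[0,P["fy"],P["cy"]],[0,0,1]])
    return cv2.projectPoints(np.array([p],float),P["rvec"],P["tvec"],K,None)[0].ravel()
def blobs(m,a0,a1):
    n,l,s,c=cv2.connectedComponentsWithStats(m.astype(np.uint8))
    return [(c[i],s[i]) for i in range(1,n) if a0<=s[i][4]<=a1]
def tins(im):
    m=(im.max(2)<50); m[:180]=0;m[260:]=0;m[:,:100]=0;m[:,420:]=0
    return [(ray("top",c,80)[:2].round(1),s[2:5],c.round(1)) for c,s in blobs(m,60,700)]
def tool(dest=None):
    """print pose, and delta to dest in tool axes"""
    from scipy.spatial.transform import Rotation as Ro
    s=r.sense(); R=Ro.from_euler("xyz",s["tcp_rot"])
    print("t",round(s["clock"],1),"p",s["eef_pos"].round(1),"rpy",s["tcp_rot"].round(3),"F",s["contact_force"].round(2),"op",round(s["opening"],2),"g",round(s["grasp_force"],1))
    if dest is not None: print("d tool",R.inv().apply(np.array(dest)-s["eef_pos"]).round(1))
def tray(im,which):
    pass
E
python3 - <<'E'
from h import *
im=cv2.imread("pics/top0.png")[:,:,::-1]
for t in tins(im): print(*t)
hsv=cv2.cvtColor(im,cv2.COLOR_RGB2HSV)
m=cv2.inRange(hsv,(100,150,50),(125,255,255)); m[:170]=0
for c,s in blobs(m,1500,9000):
    sub=np.zeros_like(m); sub[s[1]:s[1]+s[3],s[0]:s[0]+s[2]]=m[s[1]:s[1]+s[3],s[0]:s[0]+s[2]]
    b=cv2.minAreaRect(cv2.findNonZero(sub)); bp=cv2.boxPoints(b); print("blue",c,s,[ray("top",p,50)[:2].round(0) for p in bp])
m=cv2.inRange(hsv,(0,150,100),(8,255,255))|cv2.inRange(hsv,(172,150,100),(180,255,255)); m[:150]=0;m[185:]=0
print("red",[(c,s) for c,s in blobs(m,30,900)])
v=im[150:260,190:420]; cv2.imwrite("pics/c1.png",cv2.resize(v[:,:,::-1],None,fx=3.4,fy=3.4,interpolation=cv2.INTER_CUBIC))
E
```

```text
[ 565.1 -161.8] [ 20  20 305] [310.6 195.1]
[558.9 139.9] [ 20  20 309] [211.7 197.2]
[555.2  18.6] [ 20  20 309] [251.6 198.4]
[443.5 158. ] [ 20  20 318] [205.3 235.3]
[433.5  22.4] [ 20  20 312] [250.3 238.5]
[ 436.8 -132.9] [ 20  20 312] [301.7 237.3]
blue [147.74247657 211.18771584] [ 113  177   70   69 4054] [array([432., 446.]), array([626., 434.]), array([607., 232.]), array([413., 246.])]
red [(array([310.64634146, 168.29878049]), array([296, 160,  27,  16, 164], dtype=int32))]
```

View pics/c1.png

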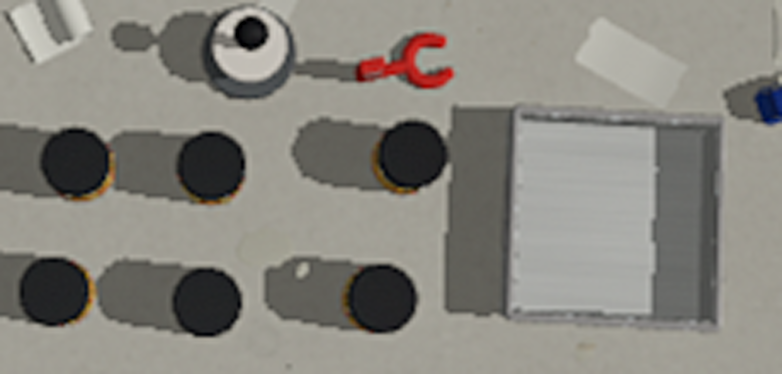

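The crop shows the six lids, the post with white shoulder and ball at (250,33) in the crop, and the clip with its tab on the left at (371,69) and its gap facing right. The steel tray rim corners are at (722,116) and (718,328). First I turn the tool so its axes line up with the world, and compute the tray poses.

```bash
python3 steer.py '0 0 0.12 0 0 0 1;0 0 0.12 0 0 0 1;0 0 0.12 0 0 0 1;0 0 0.12 0 0 0 1;0 0 0.12 0 0 0 1' 60; python3 steer.py '0 0 0.12 0 0 0 1;0 0 0.12 0 0 0 1;0 0 0.12 0 0 0 1;0 0 0.12 0 0 0 1;0 0 0.12 0 0 0 1'
python3 - <<'E'
from h import *
f=lambda u,v,z:ray("top",(190+u/3.4-.35,150+v/3.4-.35),z)[:2]
a,b=f(722,116,50),f(718,328,50); e=(b-a)/np.linalg.norm(b-a); n=np.array([-e[1],e[0]])
for n in (n,-n): print("steel",a,b,(a+b)/2+95*n,n)
print("steel alt left rim",f(516,105,50),f(508,320,50))
print("post ball",f(250,33,114),"shoulder",f(249,43,56),"tab",f(371,69,60),"ring",f(430,60,14))
tool()
E
```

```text
clock: 0.52
eef_pos: [225.2, 582.7, 252.9]
tcp_rot: [-3.141, 0.0, 2.167]
contact_force: [0.2, 0.7, 0.5]
opening: 0.997
grasp_force: 0.0
clock: 0.93
eef_pos: [225.2, 582.7, 252.8]
tcp_rot: [-3.141, 0.001, 1.567]
contact_force: [-0.2, -0.3, -0.1]
opening: 1.0
grasp_force: 0.0
steel [ 603.63975964 -452.95055015] [ 409.54984245 -442.27457963] [ 501.3771865  -542.46917509] [-0.05492226 -0.99849063]
steel [ 603.63975964 -452.95055015] [ 409.54984245 -442.27457963] [ 511.81241559 -352.75595469] [0.05492226 0.99849063]
steel alt left rim [ 613.91334596 -262.67640081] [ 417.21112623 -251.1508473 ]
post ball [669.6188452  -16.49816748] shoulder [670.63620108 -16.75989497] tab [ 645.86892534 -128.36556687] ring [ 661.63540556 -188.75036911]
t 0.9 p [225.2 582.7 252.8] rpy [-3.141e+00  1.000e-03  1.567e+00] F [-0.21 -0.27 -0.08] op 1.0 g 0.0
```

```bash
S="python3 steer.py"; python3 steer.py '0 0 0 -35.4 18.2 0 1;0 0 0 -35.4 18.2 0 1;0 0 0 -35.4 18.2 0 1;0 0 0 -35.4 18.2 0 1;0 0 0 -35.4 18.2 0 1'>/dev/null; python3 steer.py '0 0 0 -35.4 18.2 0 1;0 0 0 -35.4 18.2 0 1;0 0 0 -35.4 18.2 0 1;0 0 0 -35.4 18.2 0 1;0 0 0 -35.4 18.2 0 1'>/dev/null;python3 steer.py '0 0 0 -35.4 18.2 0 1;0 0 0 -35.4 18.2 0 1;0 0 0 0 0 25 1;0 0 0 0 0 35 1;0 0 0 0 0 35 1'
python3 - <<'E'
from h import *
tool([443.5,158,70]); im=r.grab_frame("wrist"); cv2.imwrite("pics/w1.png",im[:,:,::-1])
E
```

```text
clock: 2.18
eef_pos: [445.6, 157.7, 157.9]
tcp_rot: [3.139, -0.001, 1.57]
contact_force: [0.3, 0.4, -1.0]
opening: 0.999
grasp_force: 0.0
t 2.2 p [445.6 157.7 157.9] rpy [ 3.139e+00 -1.000e-03  1.570e+00] F [ 0.28  0.43 -1.  ] op 1.0 g 0.0
d tool [ 0.2 -2.3 87.9]
```

View pics/w1.png

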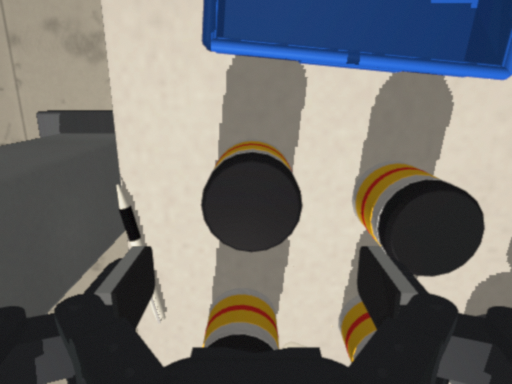

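```bash
python3 - <<'E'
from h import *
print(ray("wrist",(251,202),80),ray("wrist",(430,228),80), proj("wrist",[443.5,158,80]))
E
```

```text
[438.73375113 164.40803736  80.        ] [546.19228836 148.30305329  80.        ] [259.04776242 212.27735381]
```

```bash
python3 - <<'E'
from h import *
tool([443.5,158,70]); P=r.camera_params("wrist"); im=r.grab_frame("wrist"); m=im.max(2)<50; m[290:]=0
R=cv2.Rodrigues(P["rvec"])[0]; print("cam",-R.T@P["tvec"],P["fx"])
for c,s in blobs(m,2000,30000): print(c,s,ray("wrist",c,80,P))
t=r.grab_frame("top")
for x in tins(t): print(*x)
E
```

```text
t 2.2 p [441.4 156.8 151.6] rpy [-3.135e+00  2.000e-03  1.571e+00] F [-3.16 -0.49 -5.23] op 1.0 g 0.0
d tool [ 1.4  2.7 81.5]
cam [442.79182765 226.74346478 272.50028953] 342.97372938241597
[259.56351385 202.8457699 ] [ 209  152  102  102 8014] [443.78519706 163.89783173  80.        ]
[443.48246534 231.26971921] [ 390  181  110  109 8583] [554.57484635 146.21692552  80.        ]
[ 565.1 -161.8] [ 20  20 305] [310.6 195.1]
[560.6 139. ] [ 20  20 286] [212.  196.6]
[555.2  18.6] [ 20  20 309] [251.6 198.4]
[433.5  22.4] [ 20  20 312] [250.3 238.5]
[ 436.8 -132.9] [ 20  20 313] [301.7 237.3]
```

```bash
python3 steer.py '0 0 0 0 0 0 1;0 0 0 0 0 0 1;0 0 0 0 0 0 1' >/dev/null; python3 - <<'E'
from h import *
tool([443.5,158,70]); P=r.camera_params("wrist"); im=r.grab_frame("wrist"); m=im.max(2)<50; m[290:]=0
for c,s in blobs(m,2000,30000): print(c,s,ray("wrist",c,80,P))
E
```

```text
t 2.6 p [445.7 159.3 160.2] rpy [ 3.139e+00 -1.000e-03  1.573e+00] F [-0.13 -0.34  0.87] op 1.0 g 0.0
d tool [-1.4 -2.5 90.2]
[251.24931731 202.72050792] [ 203  155   98   97 7324] [443.82205604 163.95663072  80.        ]
[427.80076276 229.51998948] [ 377  182  103  108 7604] [555.31155819 146.36589845  80.        ]
```

```bash
python3 steer.py '0 0 0 -1 -2 30 1;0 0 0 0 0 30 1;0 0 0 0 0 20 1;0 0 0 0 0 10 1;0 0 0 0 0 0 1'; python3 steer.py '0 0 0 0 0 0 0;0 0 0 0 0 0 0;0 0 0 0 0 0 0;0 0 0 0 0 0 0;0 0 0 0 0 0 0' 60;python3 steer.py '0 0 0 0 0 -20 0;0 0 0 0 0 -35 0;0 0 0 0 0 -35 0;0 0 0 0 0 -30 0;0 0 0 0 0 0 0';python3 steer.py '0 0 0 0 0 0 0;0 0 0 0 0 0 0;0 0 0 0 0 0 0;0 0 0 0 0 0 0;0 0 0 0 0 0 0'
```

```text
clock: 3.05
eef_pos: [441.9, 157.5, 67.3]
tcp_rot: [-3.14, 0.001, 1.573]
contact_force: [-0.6, 0.0, 0.3]
opening: 0.999
grasp_force: 0.0
clock: 3.47
eef_pos: [443.4, 158.0, 69.9]
tcp_rot: [3.139, -0.001, 1.573]
contact_force: [-2.2, 0.6, 6.8]
opening: 0.733
grasp_force: 65.0
clock: 3.88
eef_pos: [445.7, 158.7, 194.5]
tcp_rot: [3.132, -0.003, 1.573]
contact_force: [1.6, -0.4, -5.9]
opening: 0.733
grasp_force: 70.5
clock: 4.3
eef_pos: [441.8, 157.3, 187.0]
tcp_rot: [-3.139, 0.001, 1.573]
contact_force: [0.2, 0.3, -4.5]
opening: 0.727
grasp_force: 70.5
```

```bash
python3 steer.py '0 0 0 0 0 0 0;0 0 0 0 0 0 0;0 0 0 0 0 0 0;0 0 0 0 0 0 0' | grep -E "contact|pos"; python3 - <<'E'
from h import *
tool([469.5,-304.5,190]); t=r.grab_frame("top")
for x in tins(t): print(*x)
E
```

```text
eef_pos: [442.5, 157.6, 188.1]
contact_force: [-1.0, 0.4, -5.9]
t 4.6 p [442.5 157.6 188.1] rpy [-3.141  0.     1.573] F [-0.99  0.38 -5.88] op 0.73 g 70.5
d tool [-462.1   26.    -1.8]
[ 565.1 -161.8] [ 20  20 305] [310.6 195.1]
[560.6 138.7] [ 20  20 285] [212.  196.6]
[555.2  18.6] [ 20  20 309] [251.6 198.4]
[433.5  22.4] [ 20  20 312] [250.3 238.5]
[ 436.8 -132.9] [ 20  20 313] [301.7 237.3]
```

```bash
python3 steer.py '0 0 0 -25 2 0 0;0 0 0 -38 2.2 0 0;0 0 0 -38 2.2 0 0;0 0 0 -38 2.2 0 0;0 0 0 -38 2.2 0 0'>/dev/null;python3 steer.py '0 0 0 -38 2.2 0 0;0 0 0 -38 2.2 0 0;0 0 0 -38 2.2 0 0;0 0 0 -38 2.2 0 0;0 0 0 -38 2.2 0 0'>/dev/null;python3 steer.py '0 0 0 -38 2.2 0 0;0 0 0 -38 2 0 0;0 0 0 -19 0 0 0;0 0 0 0 0 0 0;0 0 0 0 0 0 0'>/dev/null; python3 steer.py '0 0 0 0 0 0 0;0 0 0 0 0 0 0;0 0 0 0 0 0 0' | grep -E "contact|pos"; python3 - <<'E'
from h import *
tool([469.5,-304.5,76])
E
```

```text
eef_pos: [469.5, -303.3, 188.3]
contact_force: [-0.1, 0.4, -5.9]
t 6.2 p [ 469.5 -303.3  188.3] rpy [-3.141 -0.     1.574] F [-0.14  0.37 -5.93] op 0.73 g 70.0
d tool [ -1.2   0.  112.3]
```

```bash
python3 steer.py '0 0 0 -1 0 35 0;0 0 0 0 0 35 0;0 0 0 0 0 25 0;0 0 0 0 0 12 0;0 0 0 0 0 6 0'>/dev/null;python3 steer.py '0 0 0 0 0 1 0;0 0 0 0 0 0 0;0 0 0 0 0 0 0' ;python3 steer.py '0 0 0 0 0 0 0.87;0 0 0 0 0 0 0.87;0 0 0 0 0 0 0.87;0 0 0 0 0 -5 0.87;0 0 0 0 0 -20 0.87'; python3 steer.py '0 0 0 0 0 -30 0.87;0 0 0 0 0 -30 1;0 0 0 0 0 -30 1;0 0 0 0 0 0 1;0 0 0 0 0 0 1'>/dev/null;python3 - <<'E'
from h import *
tool([436.8,-132.9,190])
E
```

```text
clock: 6.85
eef_pos: [470.5, -305.6, 75.4]
tcp_rot: [3.14, 0.001, 1.573]
contact_force: [-0.1, -1.0, -6.3]
opening: 0.732
grasp_force: 70.0
clock: 7.27
eef_pos: [468.1, -304.5, 97.8]
tcp_rot: [-3.138, -0.002, 1.573]
contact_force: [-0.2, -0.6, 0.6]
opening: 0.87
grasp_force: 0.0
t 7.7 p [ 470.6 -306.1  191.7] rpy [3.138e+00 3.000e-03 1.573e+00] F [ 0.57  0.19 -0.11] op 1.0 g 0.0
d tool [173.3 -33.5   1.1]
```

```bash
python3 steer.py '0 0 0 34.5 -6.7 0 1;0 0 0 34.5 -6.7 0 1;0 0 0 34.5 -6.7 0 1;0 0 0 34.5 -6.7 0 1;0 0 0 34.5 -6.7 0 1'>/dev/null;python3 steer.py '0 0 0 0 0 30 1;0 0 0 0 0 0 1;0 0 0 0 0 0 1;0 0 0 0 0 0 1;0 0 0 0 0 0 1' >/dev/null;python3 - <<'E'
from h import *
tool([436.8,-132.9,70]); P=r.camera_params("wrist"); im=r.grab_frame("wrist"); m=im.max(2)<50; m[290:]=0
for c,s in blobs(m,2000,30000): print(c,s,ray("wrist",c,80,P))
t=r.grab_frame("top")
for x in tins(t): print(*x)
cv2.imwrite("pics/t2.png",cv2.resize(t[150:270,100:420,::-1],None,fx=2.4,fy=2.4))
E
```

```text
t 8.5 p [ 436.2 -133.8  159.9] rpy [3.141 0.    1.572] F [0.4  0.3  0.98] op 1.0 g 0.0
d tool [ 1.   0.5 89.9]
[255.84813715 202.08828294] [ 207  154   98   97 7408] [ 436.95715024 -128.73549209   80.        ]
[448.94954188 244.57633243] [ 392  198  111   92 7749] [ 560.17769225 -157.09116427   80.        ]
[ 565.1 -161.8] [ 20  20 305] [310.6 195.1]
[558.9 139.9] [ 20  20 309] [211.7 197.2]
[555.2  18.4] [ 20  20 308] [251.6 198.4]
[ 472.6 -311.6] [ 19  20 220] [360.3 225.4]
[433.3  22.3] [ 20  20 315] [250.3 238.6]
```

View pics/t2.png

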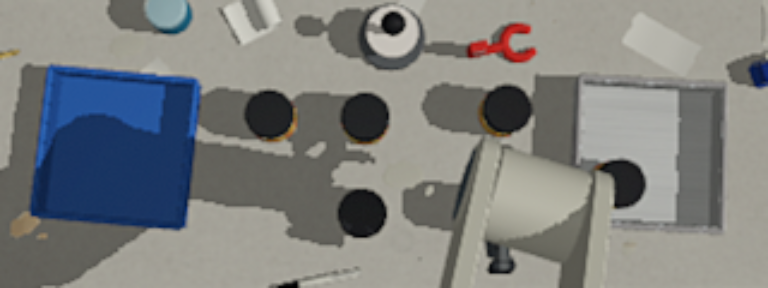

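The first tin stands in the steel tray, front left slot. Now the second tin, front right.

```bash
python3 steer.py '0 0 0 1 0.5 30 1;0 0 0 0 0 30 1;0 0 0 0 0 20 1;0 0 0 0 0 10 1;0 0 0 0 0 0 1'>/dev/null; python3 steer.py '0 0 0 0 0 0 0;0 0 0 0 0 0 0;0 0 0 0 0 0 0;0 0 0 0 0 0 0;0 0 0 0 0 0 0' 60;python3 steer.py '0 0 0 0 0 -20 0;0 0 0 0 0 -35 0;0 0 0 0 0 -35 0;0 0 0 0 0 -30 0;0 0 0 0 0 0 0'>/dev/null;python3 steer.py '0 0 0 0 0 0 0;0 0 0 0 0 0 0;0 0 0 0 0 0 0;0 0 0 0 0 0 0;0 0 0 0 0 0 0';python3 steer.py '0 0 0 0 0 0 0;0 0 0 0 0 0 0;0 0 0 0 0 0 0;0 0 0 0 0 0 0' | grep contact
```

```text
clock: 9.45
eef_pos: [437.0, -132.3, 70.7]
tcp_rot: [3.139, 0.001, 1.573]
contact_force: [-1.3, -1.0, 8.3]
opening: 0.733
grasp_force: 65.8
clock: 10.28
eef_pos: [435.5, -131.7, 188.2]
tcp_rot: [-3.139, -0.001, 1.573]
contact_force: [0.3, 0.0, -0.6]
opening: 0.728
grasp_force: 66.0
contact_force: [-0.3, -0.3, -1.2]
```

```bash
python3 steer.py '0 0 0 25 3 0 0;0 0 0 38 3.5 0 0;0 0 0 38 3.5 0 0;0 0 0 38 3.5 0 0;0 0 0 38 3.5 0 0'>/dev/null;python3 steer.py '0 0 0 38 3.5 0 0;0 0 0 38 3.5 0 0;0 0 0 38 3.5 0 0;0 0 0 38 3.5 0 0;0 0 0 38 3.5 0 0'>/dev/null;python3 steer.py '0 0 0 38 2 0 0;0 0 0 30 2 0 0;0 0 0 0 0 0 0;0 0 0 0 0 0 0;0 0 0 0 0 0 0'>/dev/null; python3 steer.py '0 0 0 0 0 0 0;0 0 0 0 0 0 0;0 0 0 0 0 0 0' | grep -E "contact|pos"; python3 - <<'E'
from h import *
tool([475,303,76])
im=r.grab_frame("top")
hsv=cv2.cvtColor(im,cv2.COLOR_RGB2HSV)
for x in tins(im): print(*x)
E
```

```text
eef_pos: [473.9, 302.2, 189.4]
contact_force: [-0.4, -0.4, -0.8]
t 12.1 p [473.9 302.2 189.4] rpy [3.142 0.    1.571] F [-0.44 -0.44 -0.77] op 0.73 g 66.0
d tool [  0.8   1.1 113.4]
[ 565.1 -161.8] [ 20  20 305] [310.6 195.1]
[558.9 139.9] [ 20  20 309] [211.7 197.2]
[555.2  18.6] [ 20  20 309] [251.6 198.4]
[ 470.6 -303.9] [ 21  20 320] [357.8 226. ]
[433.5  22.4] [ 20  20 312] [250.3 238.5]
```

```bash
python3 steer.py '0 0 0 1 1 35 0;0 0 0 0 0 35 0;0 0 0 0 0 25 0;0 0 0 0 0 12 0;0 0 0 0 0 6 0'>/dev/null;python3 steer.py '0 0 0 0 0 1 0;0 0 0 0 0 0 0;0 0 0 0 0 0 0' ;python3 steer.py '0 0 0 0 0 0 0.87;0 0 0 0 0 0 0.87;0 0 0 0 0 0 0.87;0 0 0 0 0 -5 0.87;0 0 0 0 0 -20 0.87'>/dev/null; python3 steer.py '0 0 0 0 0 -30 0.87;0 0 0 0 0 -30 1;0 0 0 0 0 -30 1;0 0 0 0 0 0 1;0 0 0 0 0 0 1'>/dev/null
python3 steer.py '0 0 0 -35 -5.2 0 1;0 0 0 -35 -5.2 0 1;0 0 0 -35 -5.2 0 1;0 0 0 -35 -5.2 0 1;0 0 0 -35 -5.2 0 1'>/dev/null;python3 steer.py '0 0 0 -35 -5.2 0 1;0 0 0 -35 -5.2 0 1;0 0 0 -35 -5.2 0 1;0 0 0 0 0 30 1;0 0 0 0 0 0 1' >/dev/null;python3 steer.py '0 0 0 0 0 0 1;0 0 0 0 0 0 1;0 0 0 0 0 0 1' >/dev/null;python3 - <<'E'
from h import *
tool([433.5,22.4,70]); P=r.camera_params("wrist"); im=r.grab_frame("wrist"); m=im.max(2)<50; m[290:]=0
for c,s in blobs(m,2000,30000): print(c,s,ray("wrist",c,80,P))
t=r.grab_frame("top")
for x in tins(t): print(*x)
E
```

```text
clock: 12.83
eef_pos: [475.6, 304.5, 76.3]
tcp_rot: [3.14, -0.001, 1.573]
contact_force: [-0.5, 0.7, -0.6]
opening: 0.733
grasp_force: 66.1
t 14.8 p [434.2  25.  160.8] rpy [ 3.141 -0.     1.574] F [-0.43  0.23 -0.95] op 1.0 g 0.0
d tool [-2.6 -0.7 90.8]
[467.56711661  29.27502812] [ 420    0   92   65 5334] [548.88517411 128.13955665  80.        ]
[254.27869303 205.19069193] [ 206  157   97   96 7284] [433.93134644  27.75103588  80.        ]
[444.01955132 210.70610352] [ 390  164  122   95 7979] [552.08779475  24.54067784  80.        ]
[ 565.1 -161.8] [ 20  20 305] [310.6 195.1]
[558.9 139.9] [ 20  20 309] [211.7 197.2]
[555.2  18.6] [ 20  20 309] [251.6 198.4]
[475.9 301.6] [ 21  20 334] [157.7 224.6]
[ 470.6 -303.9] [ 21  20 320] [357.8 226. ]
```

```bash
python3 steer.py '0 0 0 -2 -0.5 30 1;0 0 0 0 0 30 1;0 0 0 0 0 20 1;0 0 0 0 0 10 1;0 0 0 0 0 0 1'>/dev/null; python3 steer.py '0 0 0 0 0 0 0;0 0 0 0 0 0 0;0 0 0 0 0 0 0;0 0 0 0 0 0 0;0 0 0 0 0 0 0' 60;python3 steer.py '0 0 0 0 0 -20 0;0 0 0 0 0 -35 0;0 0 0 0 0 -35 0;0 0 0 0 0 -30 0;0 0 0 0 0 0 0'>/dev/null;python3 steer.py '0 0 0 0 0 0 0;0 0 0 0 0 0 0;0 0 0 0 0 0 0;0 0 0 0 0 0 0;0 0 0 0 0 0 0';python3 steer.py '0 0 0 0 0 0 0;0 0 0 0 0 0 0;0 0 0 0 0 0 0;0 0 0 0 0 0 0' | grep contact
```

```text
clock: 15.68
eef_pos: [433.8, 22.4, 71.5]
tcp_rot: [3.14, -0.0, 1.573]
contact_force: [-2.3, 2.5, 7.9]
opening: 0.728
grasp_force: 65.6
clock: 16.52
eef_pos: [432.4, 22.0, 189.0]
tcp_rot: [-3.139, 0.0, 1.573]
contact_force: [0.7, 0.4, -4.9]
opening: 0.731
grasp_force: 69.8
contact_force: [-0.1, 0.9, -4.8]
```

```bash
python3 steer.py '0 0 0 -25 2.6 0 0;0 0 0 -38 2.6 0 0;0 0 0 -38 2.6 0 0;0 0 0 -38 2.6 0 0;0 0 0 -38 2.6 0 0'>/dev/null;python3 steer.py '0 0 0 -38 2.6 0 0;0 0 0 -38 2.6 0 0;0 0 0 -38 2.6 0 0;0 0 0 -38 2.6 0 0;0 0 0 -38 2.6 0 0'>/dev/null;python3 steer.py '0 0 0 -38 2.6 0 0;0 0 0 -12 2.6 0 0;0 0 0 0 0 0 0;0 0 0 0 0 0 0;0 0 0 0 0 0 0'>/dev/null; python3 steer.py '0 0 0 0 0 0 0;0 0 0 0 0 0 0;0 0 0 0 0 0 0' | grep -E "contact|pos"; python3 - <<'E'
from h import *
tool([464.5,-394.5,76.5])
im=r.grab_frame("top")
for x in tins(im): print(*x)
E
```

```text
eef_pos: [465.4, -393.9, 190.5]
contact_force: [-0.5, -0.3, -4.1]
t 18.4 p [ 465.4 -393.9  190.5] rpy [ 3.142 -0.     1.574] F [-0.54 -0.28 -4.12] op 0.73 g 69.4
d tool [ -0.6  -0.9 114. ]
[ 564.7 -161.8] [ 20  20 307] [310.6 195.2]
[558.7 139.8] [ 20  20 315] [211.7 197.3]
[555.1  18.2] [ 20  20 312] [251.7 198.4]
[ 495.9 -432.1] [ 33  37 413] [399.5 217.6]
[475.8 301.7] [ 21  20 329] [157.7 224.6]
[ 470.6 -303.9] [ 21  20 320] [357.8 226. ]
```

```bash
python3 steer.py '0 0 0 -0.5 -0.5 35 0;0 0 0 0 0 35 0;0 0 0 0 0 25 0;0 0 0 0 0 12 0;0 0 0 0 0 6 0'>/dev/null;python3 steer.py '0 0 0 0 0 1 0;0 0 0 0 0 0 0;0 0 0 0 0 0 0' ;python3 steer.py '0 0 0 0 0 0 0.87;0 0 0 0 0 0 0.87;0 0 0 0 0 0 0.87;0 0 0 0 0 -5 0.87;0 0 0 0 0 -20 0.87'>/dev/null; python3 steer.py '0 0 0 0 0 -30 0.87;0 0 0 0 0 -30 1;0 0 0 0 0 -30 1;0 0 0 0 0 0 1;0 0 0 0 0 0 1'>/dev/null
python3 steer.py '0 0 0 33.2 14.4 0 1;0 0 0 33.2 14.4 0 1;0 0 0 33.2 14.4 0 1;0 0 0 33.2 14.4 0 1;0 0 0 33.2 14.4 0 1'>/dev/null;python3 steer.py '0 0 0 33.2 14.4 0 1;0 0 0 33.2 14.4 0 1;0 0 0 0 0 30 1;0 0 0 0 0 0 1;0 0 0 0 0 0 1' >/dev/null;python3 steer.py '0 0 0 0 0 0 1;0 0 0 0 0 0 1' >/dev/null;python3 - <<'E'
from h import *
tool([565,-162,70]); P=r.camera_params("wrist"); im=r.grab_frame("wrist"); m=im.max(2)<50; m[290:]=0
for c,s in blobs(m,2000,30000): print(c,s,ray("wrist",c,80,P))
t=r.grab_frame("top")
for x in tins(t): print(*x)
E
```

```text
clock: 19.07
eef_pos: [465.6, -396.0, 77.5]
tcp_rot: [3.14, 0.001, 1.573]
contact_force: [0.4, -0.8, -5.4]
opening: 0.732
grasp_force: 69.4
t 20.9 p [ 565.1 -163.9  162. ] rpy [3.141 0.    1.571] F [-0.6   0.14  0.1 ] op 1.0 g 0.0
d tool [ 1.9 -0.1 92. ]
[256.60389434 200.06168301] [ 209  152   96   97 7344] [ 566.2243984  -158.10128117   80.        ]
[559.  139.9] [ 20  20 311] [211.6 197.1]
[555.   18.1] [ 20  20 311] [251.7 198.4]
[ 529.6 -180.2] [ 13  20 114] [316.8 206.7]
[476.2 301.9] [ 21  20 330] [157.6 224.5]
[ 468.6 -324.5] [ 7 18 85] [364.6 226.7]
[ 465.5 -395.3] [ 21  20 340] [387.8 227.7]
```

```bash
python3 steer.py '0 0 0 1.5 0.5 31 1;0 0 0 0 0 30 1;0 0 0 0 0 20 1;0 0 0 0 0 10 1;0 0 0 0 0 0 1'>/dev/null; python3 steer.py '0 0 0 0 0 0 0;0 0 0 0 0 0 0;0 0 0 0 0 0 0;0 0 0 0 0 0 0;0 0 0 0 0 0 0' 60;python3 steer.py '0 0 0 0 0 -20 0;0 0 0 0 0 -35 0;0 0 0 0 0 -35 0;0 0 0 0 0 -30 0;0 0 0 0 0 0 0'>/dev/null;python3 steer.py '0 0 0 0 0 0 0;0 0 0 0 0 0 0;0 0 0 0 0 0 0;0 0 0 0 0 0 0;0 0 0 0 0 0 0';python3 steer.py '0 0 0 0 0 0 0;0 0 0 0 0 0 0;0 0 0 0 0 0 0;0 0 0 0 0 0 0' | grep contact
```

```text
clock: 21.83
eef_pos: [566.8, -161.7, 72.2]
tcp_rot: [3.139, 0.001, 1.573]
contact_force: [-1.5, -0.9, 7.0]
opening: 0.728
grasp_force: 65.8
clock: 22.67
eef_pos: [565.0, -161.1, 189.1]
tcp_rot: [-3.14, -0.001, 1.573]
contact_force: [0.5, 0.1, -0.6]
opening: 0.729
grasp_force: 65.9
contact_force: [-0.2, -0.9, -0.6]
```

```bash
python3 steer.py '0 0 0 25 0 0 0;0 0 0 38 0.5 0 0;0 0 0 38 0.5 0 0;0 0 0 38 0.5 0 0;0 0 0 38 0.5 0 0'>/dev/null;python3 steer.py '0 0 0 38 0.5 0 0;0 0 0 38 0.5 0 0;0 0 0 38 0.5 0 0;0 0 0 38 0.5 0 0;0 0 0 38 0.5 0 0'>/dev/null;python3 steer.py '0 0 0 38 0.5 0 0;0 0 0 38 0 0 0;0 0 0 38 0 0 0;0 0 0 38 0 0 0;0 0 0 29 0 0 0'>/dev/null; python3 steer.py '0 0 0 0 0 0 0;0 0 0 0 0 0 0;0 0 0 0 0 0 0;0 0 0 0 0 0 0;0 0 0 0 0 0 0' | grep -E "contact|pos"; python3 - <<'E'
from h import *
tool([570,387,76.5])
im=r.grab_frame("top")
for x in tins(im): print(*x)
E
```

```text
eef_pos: [569.7, 385.5, 190.3]
contact_force: [-0.1, 0.5, 0.2]
t 24.7 p [569.7 385.5 190.3] rpy [-3.141  0.     1.572] F [-0.15  0.47  0.22] op 0.73 g 65.9
d tool [  1.6   0.3 113.8]
[591.7 392.6] [10 16 82] [128.6 186.5]
[558.9 139.9] [ 20  20 309] [211.7 197.2]
[555.2  18.6] [ 20  20 309] [251.6 198.4]
[475.9 302.5] [ 20  20 323] [157.4 224.6]
[ 470.6 -304.3] [ 21  21 328] [357.9 226. ]
[ 465.5 -395.4] [ 21  20 342] [387.8 227.7]
```

```bash
python3 steer.py '0 0 0 1 0 35 0;0 0 0 0 0 35 0;0 0 0 0 0 25 0;0 0 0 0 0 12 0;0 0 0 0 0 6 0'>/dev/null;python3 steer.py '0 0 0 0 0 0 0;0 0 0 0 0 0 0;0 0 0 0 0 0 0' ;python3 steer.py '0 0 0 0 0 0 0.87;0 0 0 0 0 0 0.87;0 0 0 0 0 0 0.87;0 0 0 0 0 -5 0.87;0 0 0 0 0 -20 0.87'>/dev/null; python3 steer.py '0 0 0 0 0 -30 0.87;0 0 0 0 0 -30 1;0 0 0 0 0 -30 1;0 0 0 0 0 0 1;0 0 0 0 0 0 1'>/dev/null
python3 steer.py '0 0 0 -35.3 -1.6 0 1;0 0 0 -35.3 -1.6 0 1;0 0 0 -35.3 -1.6 0 1;0 0 0 -35.3 -1.6 0 1;0 0 0 -35.3 -1.6 0 1'>/dev/null;python3 steer.py '0 0 0 -35.3 -1.6 0 1;0 0 0 -35.3 -1.6 0 1;0 0 0 0 0 30 1;0 0 0 0 0 0 1;0 0 0 0 0 0 1' >/dev/null;python3 steer.py '0 0 0 0 0 0 1;0 0 0 0 0 0 1' >/dev/null;python3 - <<'E'
from h import *
tool([559,140,70]); P=r.camera_params("wrist"); im=r.grab_frame("wrist"); m=im.max(2)<50; m[290:]=0
for c,s in blobs(m,2000,30000): print(c,s,ray("wrist",c,80,P))
t=r.grab_frame("top")
for x in tins(t): print(*x)
E
```

```text
clock: 25.38
eef_pos: [570.4, 387.9, 78.5]
tcp_rot: [3.14, -0.001, 1.572]
contact_force: [-0.1, -0.6, -1.0]
opening: 0.73
grasp_force: 66.0
t 27.2 p [559.2 141.7 162.9] rpy [ 3.141 -0.     1.574] F [ 0.12 -0.56 -0.32] op 1.0 g 0.0
d tool [-1.8 -0.3 92.9]
[255.83662823 202.20647996] [ 208  154   97   97 7284] [559.9396515 145.7862603  80.       ]
[570.4 385.4] [ 21  20 341] [130.8 193.5]
[555.2  18.6] [ 20  20 309] [251.6 198.4]
[528.3 143. ] [ 19  23 146] [210.6 207.2]
[475.8 302.5] [ 20  20 322] [157.4 224.6]
[ 470.6 -304.3] [ 21  21 328] [357.9 226. ]
[ 465.5 -395.4] [ 21  20 342] [387.8 227.7]
```

```bash
python3 steer.py '0 0 0 -1.5 0 32 1;0 0 0 0 0 30 1;0 0 0 0 0 20 1;0 0 0 0 0 10 1;0 0 0 0 0 0 1'>/dev/null; python3 steer.py '0 0 0 0 0 0 0;0 0 0 0 0 0 0;0 0 0 0 0 0 0;0 0 0 0 0 0 0;0 0 0 0 0 0 0' 60;python3 steer.py '0 0 0 0 0 -20 0;0 0 0 0 0 -35 0;0 0 0 0 0 -35 0;0 0 0 0 0 -30 0;0 0 0 0 0 0 0'>/dev/null;python3 steer.py '0 0 0 0 0 0 0;0 0 0 0 0 0 0;0 0 0 0 0 0 0;0 0 0 0 0 0 0;0 0 0 0 0 0 0';python3 steer.py '0 0 0 0 0 0 0;0 0 0 0 0 0 0;0 0 0 0 0 0 0;0 0 0 0 0 0 0' | grep contact
```

```text
clock: 28.15
eef_pos: [559.8, 139.6, 72.1]
tcp_rot: [3.139, -0.001, 1.573]
contact_force: [-3.1, 0.7, 6.9]
opening: 0.734
grasp_force: 66.3
clock: 28.98
eef_pos: [558.0, 139.0, 188.9]
tcp_rot: [-3.139, 0.001, 1.573]
contact_force: [0.6, -0.2, -3.9]
opening: 0.732
grasp_force: 68.9
contact_force: [0.9, -0.6, -3.8]
```

```bash
python3 steer.py '0 0 0 -25 0.2 0 0;0 0 0 -38 0.2 0 0;0 0 0 -38 0.2 0 0;0 0 0 -38 0.2 0 0;0 0 0 -38 0.2 0 0'>/dev/null;python3 steer.py '0 0 0 -38 0.2 0 0;0 0 0 -38 0.2 0 0;0 0 0 -38 0.2 0 0;0 0 0 -38 0.2 0 0;0 0 0 -38 0.2 0 0'>/dev/null;python3 steer.py '0 0 0 -38 0.2 0 0;0 0 0 -38 0.2 0 0;0 0 0 -6 0 0 0;0 0 0 0 0 0 0;0 0 0 0 0 0 0'>/dev/null; python3 steer.py '0 0 0 0 0 0 0;0 0 0 0 0 0 0;0 0 0 0 0 0 0;0 0 0 0 0 0 0' | grep -E "contact|pos"; python3 - <<'E'
from h import *
tool([561,-309,77])
im=r.grab_frame("top")
for x in tins(im): print(*x)
E
```

```text
eef_pos: [562.4, -308.9, 190.4]
contact_force: [0.7, 0.0, -4.3]
t 30.9 p [ 562.4 -308.9  190.4] rpy [ 3.141 -0.     1.574] F [ 0.71  0.02 -4.3 ] op 0.73 g 68.4
d tool [-1.000e-01 -1.400e+00  1.134e+02]
[ 584.7 -313.1] [11 19 86] [359.8 188.7]
[569.9 385.9] [ 21  20 330] [130.6 193.6]
[555.3  18.1] [ 20  20 313] [251.7 198.3]
[475.9 301.6] [ 21  20 334] [157.7 224.6]
```

```bash
python3 steer.py '0 0 0 0 -1 35 0;0 0 0 0 0 35 0;0 0 0 0 0 25 0;0 0 0 0 0 12 0;0 0 0 0 0 6 0'>/dev/null;python3 steer.py '0 0 0 0 0 0 0;0 0 0 0 0 0 0;0 0 0 0 0 0 0' ;python3 steer.py '0 0 0 0 0 0 0.86;0 0 0 0 0 0 0.86;0 0 0 0 0 0 0.86;0 0 0 0 0 -5 0.86;0 0 0 0 0 -20 0.86'>/dev/null; python3 steer.py '0 0 0 0 0 -30 0.86;0 0 0 0 0 -30 0.86;0 0 0 0 0 -30 1;0 0 0 0 0 0 1;0 0 0 0 0 0 1'>/dev/null
python3 steer.py '0 0 0 36.4 -0.7 0 1;0 0 0 36.4 -0.7 0 1;0 0 0 36.4 -0.7 0 1;0 0 0 36.4 -0.7 0 1;0 0 0 36.4 -0.7 0 1'>/dev/null;python3 steer.py '0 0 0 36.4 -0.7 0 1;0 0 0 36.4 -0.7 0 1;0 0 0 36.4 -0.7 0 1;0 0 0 36.4 -0.7 0 1;0 0 0 0 0 30 1' >/dev/null;python3 steer.py '0 0 0 0 0 0 1;0 0 0 0 0 0 1;0 0 0 0 0 0 1;0 0 0 0 0 0 1' >/dev/null;python3 - <<'E'
from h import *
tool([555.2,18.6,70]); P=r.camera_params("wrist"); im=r.grab_frame("wrist"); m=im.max(2)<50; m[290:]=0
for c,s in blobs(m,2000,30000): print(c,s,ray("wrist",c,80,P))
t=r.grab_frame("top")
for x in tins(t): print(*x)
E
```

```text
clock: 31.62
eef_pos: [562.1, -310.2, 78.4]
tcp_rot: [3.14, 0.001, 1.573]
contact_force: [0.5, -0.1, -3.8]
opening: 0.727
grasp_force: 68.5
t 33.6 p [554.5  16.7 162.9] rpy [3.141 0.    1.571] F [-0.37 -0.32 -0.1 ] op 1.0 g 0.0
d tool [ 1.9  0.6 92.9]
[257.3702332  197.81865569] [ 209  150   97   96 7290] [556.19471011  23.61633676  80.        ]
[392.09712587 183.36471754] [ 338  165  100   50 2018] [639.01953664  32.96106031  80.        ]
[570.3 385.1] [ 21  20 343] [130.8 193.5]
[ 561.5 -308.4] [ 20  20 312] [358.5 196.2]
[515.5  17.3] [17 18 90] [252.  211.4]
[475.9 302.5] [ 20  20 323] [157.4 224.6]
[ 470.6 -304.3] [ 21  21 328] [357.9 226. ]
[ 465.5 -395.4] [ 21  20 342] [387.8 227.7]
```

```bash
python3 steer.py '0 0 0 1.5 0.5 32 1;0 0 0 0 0 30 1;0 0 0 0 0 20 1;0 0 0 0 0 10 1;0 0 0 0 0 0 1'>/dev/null; python3 steer.py '0 0 0 0 0 0 0;0 0 0 0 0 0 0;0 0 0 0 0 0 0;0 0 0 0 0 0 0;0 0 0 0 0 0 0' 60;python3 steer.py '0 0 0 0 0 -20 0;0 0 0 0 0 -35 0;0 0 0 0 0 -35 0;0 0 0 0 0 -30 0;0 0 0 0 0 0 0'>/dev/null;python3 steer.py '0 0 0 0 0 0 0;0 0 0 0 0 0 0;0 0 0 0 0 0 0;0 0 0 0 0 0 0;0 0 0 0 0 0 0';python3 steer.py '0 0 0 0 0 0 0;0 0 0 0 0 0 0;0 0 0 0 0 0 0;0 0 0 0 0 0 0' | grep contact
```

```text
clock: 34.55
eef_pos: [555.9, 19.2, 72.1]
tcp_rot: [3.139, 0.0, 1.573]
contact_force: [-0.8, -0.9, 7.8]
opening: 0.732
grasp_force: 65.9
clock: 35.38
eef_pos: [554.0, 19.2, 189.1]
tcp_rot: [-3.139, 0.0, 1.573]
contact_force: [-0.4, -0.5, -1.3]
opening: 0.723
grasp_force: 65.9
contact_force: [-0.4, 0.3, -0.8]
```

```bash
python3 steer.py '0 0 0 25 -5 0 0;0 0 0 37 -7.5 0 0;0 0 0 37 -7.5 0 0;0 0 0 37 -7.5 0 0;0 0 0 37 -7.5 0 0'>/dev/null;python3 steer.py '0 0 0 37 -7.5 0 0;0 0 0 37 -7.5 0 0;0 0 0 37 -7.5 0 0;0 0 0 37 -7.5 0 0;0 0 0 37 -7.5 0 0'>/dev/null;python3 steer.py '0 0 0 16 -3.5 0 0;0 0 0 0 0 0 0;0 0 0 0 0 0 0;0 0 0 0 0 0 0;0 0 0 0 0 0 0'>/dev/null; python3 steer.py '0 0 0 0 0 0 0;0 0 0 0 0 0 0;0 0 0 0 0 0 0' | grep -E "contact|pos"; python3 - <<'E'
from h import *
tool([479,393,77])
E
```

```text
eef_pos: [478.3, 392.3, 190.4]
contact_force: [-0.1, 0.5, -0.9]
t 37.2 p [478.3 392.3 190.4] rpy [3.142 0.    1.572] F [-0.06  0.49 -0.86] op 0.73 g 65.9
d tool [  0.7   0.7 113.4]
```

```bash
python3 steer.py '0 0 0 0.5 0.5 35 0;0 0 0 0 0 35 0;0 0 0 0 0 25 0;0 0 0 0 0 12 0;0 0 0 0 0 6 0'>/dev/null;python3 steer.py '0 0 0 0 0 0 0;0 0 0 0 0 0 0;0 0 0 0 0 0 0' ;python3 steer.py '0 0 0 0 0 0 0.86;0 0 0 0 0 0 0.86;0 0 0 0 0 0 0.86;0 0 0 0 0 -5 0.86;0 0 0 0 0 -20 0.86'>/dev/null; python3 steer.py '0 0 0 0 0 -30 0.86;0 0 0 0 0 -35 0.86;0 0 0 0 0 -35 1;0 0 0 0 0 -35 1;0 0 0 0 0 -15 1'>/dev/null
python3 steer.py '0 0 0 -37 10.7 0 1;0 0 0 -37 10.7 0 1;0 0 0 -37 10.7 0 1;0 0 0 -37 10.7 0 1;0 0 0 -37 10.7 0 1'>/dev/null;python3 steer.py '0 0 0 -37 10.7 0 1;0 0 0 -37 10.7 0 1;0 0 0 -37 10.7 0 1;0 0 0 -37 10.7 0 1;0 0 0 -37 10.7 0 1'>/dev/null;python3 steer.py '0 0 0 -37 10.7 0 1;0 0 0 -37 10.7 0 1;0 0 0 -37 10.7 0 1;0 0 0 -37 10.7 0 1;0 0 0 -37 10.7 0 1'>/dev/null;python3 steer.py '0 0 0 -37 10.7 0 1;0 0 0 0 0 0 1;0 0 0 0 0 0 1;0 0 0 0 0 0 1;0 0 0 0 0 0 1' >/dev/null;python3 steer.py '0 0 0 0 0 0 1;0 0 0 0 0 0 1;0 0 0 0 0 0 1' >/dev/null;python3 - <<'E'
from h import *
tool(); im=r.grab_frame("wrist"); cv2.imwrite("pics/w8.png",im[:,:,::-1])
t=r.grab_frame("top");cv2.imwrite("pics/t8.png",t[:,:,::-1])
for x in tins(t): print(*x)
E
```

```text
clock: 37.88
eef_pos: [479.1, 394.0, 78.3]
tcp_rot: [3.14, -0.001, 1.573]
contact_force: [-0.5, 0.2, -1.3]
opening: 0.73
grasp_force: 66.1
t 40.6 p [ 650.8 -197.2  252.5] rpy [3.141 0.    1.574] F [ 0.63  0.29 -0.03] op 1.0 g 0.0
[570.4 385.2] [ 21  20 344] [130.8 193.5]
[479.3 393.3] [ 22  20 339] [127.2 223.5]
[475.8 302.6] [ 20  20 324] [157.4 224.6]
[ 465.5 -395.4] [ 21  20 342] [387.8 227.7]
```

View pics/w8.png

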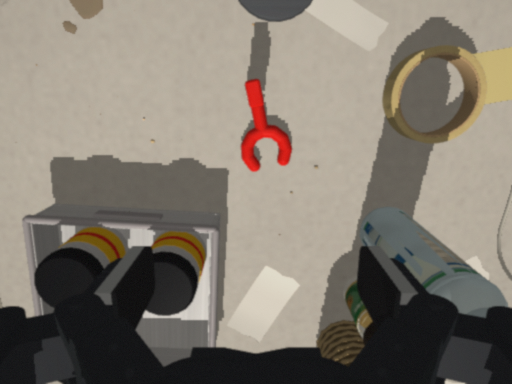

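The wrist view shows the clip: tab at (255,90), ring at (267,148), gap facing down in the image (−y) and the post foot at the top edge. All six tins are in the trays (three each).

```bash
cat >> h.py <<'E'
def redmask(im):
    h=cv2.cvtColor(im,cv2.COLOR_RGB2HSV)
    return cv2.inRange(h,(0,150,70),(8,255,255))|cv2.inRange(h,(172,150,70),(180,255,255))
def biggest(m):
    n,l,s,c=cv2.connectedComponentsWithStats(m); i=1+s[1:,4].argmax(); return (l==i).astype(np.uint8)
def circ(p):
    A=np.c_[2*p,np.ones(len(p))]; x=np.linalg.lstsq(A,(p**2).sum(1),rcond=None)[0]; return x[:2],np.sqrt(x[2]+x[0]**2+x[1]**2)
E
python3 - <<'E'
from h import *
tool(); P=r.camera_params("wrist"); im=r.grab_frame("wrist"); m=biggest(redmask(im))
R=cv2.Rodrigues(P["rvec"])[0]; print("cam",-R.T@P["tvec"])
ct=max(cv2.findContours(m,cv2.RETR_EXTERNAL,cv2.CHAIN_APPROX_NONE)[0],key=len)[:,0]
W=np.array([ray("wrist",c,7,P)[:2] for c in ct])
tm=m.copy(); tm[104:]=0; ys,xs=np.nonzero(tm); print("rows",ys.min(),"tab px",xs.mean(),ys.mean(), "minrect",cv2.minAreaRect(cv2.findNonZero(tm)))
tp=ray("wrist",cv2.minAreaRect(cv2.findNonZero(tm))[0],60,P); print("tab",tp)
# ring outer fit: iterative
c=ray("wrist",(267,148),7,P)[:2]
for k in range(8):
    d=np.linalg.norm(W-c,axis=1); u=(W-c)/d[:,None]; t=np.array([tp[0]-c[0],tp[1]-c[1]]);t/=np.linalg.norm(t)
    s=(d>24)&(d<32)&(u@t<0.85); c,rad=circ(W[s])
print("ring",c,rad,s.sum())
v=c-tp[:2]; print("tab-ring dist",np.linalg.norm(v),"dir",np.arctan2(v[1],v[0]))
E
```

```text
t 40.7 p [ 650.8 -197.5  252.5] rpy [3.141 0.    1.574] F [-0.58  0.3  -0.61] op 1.0 g 0.0
cam [ 651.20380331 -127.78464398  373.57338799]
rows 79 tab px 254.0275482093664 91.40771349862258 minrect ((253.9423065185547, 91.7115478515625), (25.691213607788086, 14.904827117919922), 78.69007110595703)
tab [ 649.69718311 -126.79087131   60.        ]
ring [ 662.1802837  -185.95108239] 26.41356665962192 90
tab-ring dist 60.462867739486306 dir -1.3628417718322061
```

```bash
python3 steer.py '0 0 0 36 6 0 1;0 0 0 37 6 0 1;0 0 0 37 7 0 1;0 0 0 0 0 0 1;0 0 0 0 0 0 1' >/dev/null; python3 steer.py '0 0 0 0 0 0 1;0 0 0 0 0 0 1;0 0 0 0 0 0 1;0 0 0 0 0 0 1' >/dev/null;python3 - <<'E'
from h import *
tool(); P=r.camera_params("wrist"); im=r.grab_frame("wrist"); cv2.imwrite("pics/w9.png",im[:,:,::-1])
g=im.max(2); b=proj("wrist",[670,-17,114],P); s=proj("wrist",[670,-17,56],P); print(b,s)
m=(g<60).astype(np.uint8); m[250:]=0
for c,st in blobs(m,200,30000): print("dark",c,st,ray("wrist",c,114,P))
m=((g>195)).astype(np.uint8); m[250:]=0
for c,st in blobs(m,1000,30000): print("bright",c,st,ray("wrist",c,56,P))
E
```

```text
t 41.5 p [669.4 -89.1 252.2] rpy [-3.141  0.     1.571] F [0.23 0.15 0.35] op 1.0 g 0.0
[255.7900456   89.38637449] [255.77789349  90.02377306]
dark [260.72011662  49.08746356] [228  41  65  26 343] [673.44800504  10.20772452 114.        ]
dark [255.45741758  86.01373626] [ 235   64   42   45 1456] [669.757452  -14.6591197 114.       ]
bright [255.08976797  89.64092811] [ 219   48   74   78 2629] [669.38878201 -16.67417098  56.        ]
```

View pics/w9.png

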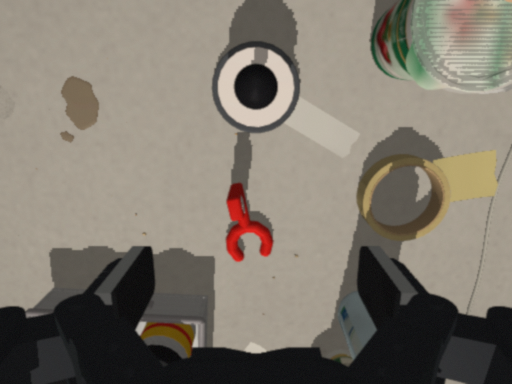

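The view shows the ball at (255.5,87) inside the white shoulder, and the clip below it. The post is at about (669.7, −16). Now I align with the clip tab.

```bash
python3 steer.py '0 0 0 -19 -10 0 0.5;0 0 0 -19 -10 0 0.5;0 0 -0.1 0 0 0 0.5;0 0 -0.108 0 0 0 0.5;0 0 0 0 0 30 0.5' >/dev/null; python3 steer.py '0 0 0 0 0 35 0.5;0 0 0 0 0 35 0.5;0 0 0 0 0 0 0.5;0 0 0 0 0 0 0.5;0 0 0 0 0 0 0.5' >/dev/null;python3 steer.py '0 0 0 0 0 0 0.5;0 0 0 0 0 0 0.5' >/dev/null;python3 - <<'E'
from h import *
tool([649.6,-127,42])
E
```

```text
t 42.6 p [ 651.  -126.4  154.8] rpy [3.138e+00 1.000e-03 1.781e+00] F [-0.02  0.2   0.01] op 0.5 g 0.0
d tool [-1.000e-01 -1.900e+00  1.128e+02]
```

```bash
python3 steer.py '0 0 0 0 -1.4 30 0.5;0 0 0 0 0 30 0.5;0 0 0 0 0 25 0.5;0 0 0 0 0 18 0.5;0 0 0 0 0 9 0.5' >/dev/null; python3 steer.py '0 0 0 0 0 0 0.5;0 0 0 0 0 0 0.5;0 0 0 0 0 0 0.5;0 0 0 0 0 0 0.5;0 0 0 0 0 0 0.5'; python3 - <<'E'
from h import *
tool([649.6,-127,42])
E
python3 steer.py '0 0 0 0 0 0 0;0 0 0 0 0 0 0;0 0 0 0 0 0 0;0 0 0 0 0 0 0;0 0 0 0 0 0 0' 40; python3 steer.py '0 0 0 0 0 0 0;0 0 0 0 0 0 0;0 0 0 0 0 0 0'
```

```text
clock: 43.42
eef_pos: [649.2, -126.5, 41.8]
tcp_rot: [3.14, 0.001, 1.781]
contact_force: [-0.2, -0.8, 0.4]
opening: 0.501
grasp_force: 0.0
t 43.4 p [ 649.2 -126.5   41.8] rpy [3.140e+00 1.000e-03 1.781e+00] F [-0.18 -0.78  0.4 ] op 0.5 g 0.0
d tool [-0.5  0.3 -0.2]
clock: 43.83
eef_pos: [648.5, -126.4, 40.8]
tcp_rot: [3.141, 0.0, 1.781]
contact_force: [-0.8, 0.3, 5.8]
opening: 0.163
grasp_force: 39.6
clock: 44.08
eef_pos: [648.5, -126.4, 40.8]
tcp_rot: [3.141, 0.0, 1.781]
contact_force: [-0.9, 0.3, 5.4]
opening: 0.16
grasp_force: 39.6
```

```bash
python3 steer.py '0 0 0 0 0 -15 0;0 0 0 0 0 -35 0;0 0 0 0 0 -35 0;0 0 0 0 0 -35 0;0 0 0 0 0 -35 0' 60 ; python3 steer.py '0 0 0.1 0 0 0 0;0 0 0.108 0 0 0 0;0 0 0 30 4 0 0;0 0 0 35 4 0 0;0 0 0 35 4 0 0'; python3 steer.py '0 0 0 35 4 0 0;0 0 0 35 4 0 0;0 0 0 35 1 0 0;0 0 0 20 0 0 0;0 0 0 0 0 0 0'>/dev/null; python3 steer.py '0 0 0 0 0 0 0;0 0 0 0 0 0 0;0 0 0 0 0 0 0;0 0 0 0 0 0 0;0 0 0 0 0 0 0'>/dev/null;python3 - <<'E'
from h import *
tool([669.7,105,108]); 
im=r.grab_frame("wrist"); cv2.imwrite("pics/w10.png",im[:,:,::-1])
im=r.grab_frame("scene"); cv2.imwrite("pics/s10.png",cv2.resize(im[130:250,200:360,::-1],None,fx=4,fy=4,interpolation=cv2.INTER_CUBIC))
E
```

```text
clock: 44.5
eef_pos: [647.8, -126.3, 197.5]
tcp_rot: [-3.141, -0.0, 1.781]
contact_force: [0.1, 0.2, -1.8]
opening: 0.157
grasp_force: 59.5
clock: 44.92
eef_pos: [659.9, -25.9, 196.2]
tcp_rot: [3.141, -0.0, 1.571]
contact_force: [0.3, 0.1, -1.3]
opening: 0.157
grasp_force: 59.5
t 45.8 p [668.8  97.5 195.4] rpy [-3.142  0.     1.571] F [-1.56  0.32 -0.62] op 0.16 g 59.5
d tool [ 7.5  0.9 87.4]
```

View pics/s10.png

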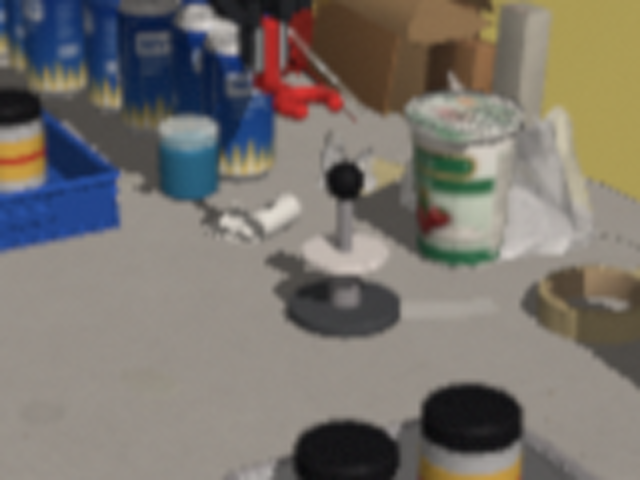

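```bash
python3 steer.py '0 0 0 9 0.9 0 0;0 0 0 0 0 30 0;0 0 0 0 0 30 0;0 0 0 0 0 20 0;0 0 0 0 0 10 0'>/dev/null; python3 steer.py '0 0 0 0 0 0 0;0 0 0 0 0 0 0;0 0 0 0 0 0 0;0 0 0 0 0 0 0;0 0 0 0 0 0 0'>/dev/null;python3 - <<'E'
from h import *
tool([669.7,43.7,105]); 
a=r.grab_frame("top"); b=r.grab_frame("scene")
np.save("pics/a.npy",a);np.save("pics/b.npy",b)
u=cv2.resize(a[130:190,230:310,::-1],None,fx=5,fy=5,interpolation=cv2.INTER_CUBIC); v=cv2.resize(b[145:205,250:330,::-1],None,fx=5,fy=5,interpolation=cv2.INTER_CUBIC)
cv2.imwrite("pics/m11.png",np.hstack([u,v]))
print([proj("top",[669.7,y,71]) for y in(105,45)],proj("top",[669.7,-16,114]))
E
```

```text
t 46.7 p [670.6 107.8 106.8] rpy [ 3.139 -0.     1.573] F [-0.32  0.66 -0.57] op 0.15 g 59.5
d tool [-64.1  -1.    1.8]
[array([223.57127895, 161.75726495]), array([243.00455797, 161.76511048])] [263.01351873 159.32915232]
```

View pics/m11.png

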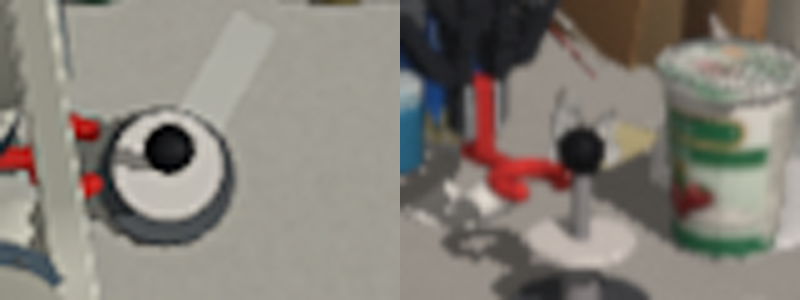

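Left half (top camera): prong tips at (88,128) and (90,184), ball at (169,148). Right half (scene camera): the clip is held level, left of the rod.

```bash
python3 - <<'E'
from h import *
a=np.load("pics/a.npy"); P=r.camera_params("top"); tool()
w=(a[:,:,0].astype(float)-a[:,:,1:].max(2)).clip(0)
# red weights in the tip columns, two prongs
for c0,c1 in((243,247),(244,248),(245,250)):
    s=w[150:175,c0:c1]; rows=np.arange(150,175)
    p=[]
    for lo,hi in((150,161),(161,175)):
        q=w[lo:hi,c0:c1].sum(1); q=np.where(q>60,q,0); p.append((q*np.arange(lo,hi)).sum()/q.sum())
    print(p,[ray("top",((c0+c1-1)/2,x),73,P)[0].round(1) for x in p],"mid",ray("top",((c0+c1-1)/2,np.mean(p)),73,P)[:2].round(1))
s=w[150:175,228:236].sum(1);s=np.where(s>60,s,0); print("arm",ray("top",(231.5,(s*np.arange(150,175)).sum()/s.sum()),73,P))
g=a.max(2); m=(g<55).astype(np.uint8); z=np.zeros_like(m); z[150:170,255:273]=m[150:170,255:273]
c=[b for b in blobs(z,20,300)]; print([(x[0],ray("top",x[0],114,P).round(1)) for x in c])
# shoulder white
h=cv2.cvtColor(a,cv2.COLOR_RGB2HSV); m=((g>185)).astype(np.uint8); z=np.zeros_like(m); z[145:185,248:280]=m[145:185,248:280]
for c,st in blobs(z,100,900): print("wh",c,st,ray("top",(st[0]+st[2]/2-.5,st[1]+st[3]/2-.5),56,P))
E
```

```text
t 46.8 p [670.1 107.7 106.3] rpy [ 3.14  -0.     1.573] F [ 0.43 -1.01 -1.18] op 0.15 g 59.5
[np.float64(154.7618437900128), np.float64(166.03020134228188)] [np.float64(691.3), np.float64(656.0)] mid [673.6  40.3]
[np.float64(154.91836734693877), np.float64(166.5224153705398)] [np.float64(690.8), np.float64(654.5)] mid [672.6  37.3]
[np.float64(155.25710900473933), np.float64(166.42535335689047)] [np.float64(689.7), np.float64(654.8)] mid [672.2  32.6]
arm [670.92512102  80.44453187  73.        ]
[(array([263.23529412, 159.32352941]), array([669.7, -16.7, 114. ]))]
wh [263.96410256 164.65128205] [254 153  20  20 195] [669.99460866 -18.67898083  56.        ]
```

```bash
python3 steer.py '0 0 0 -8 -1 0 0;0 0 0 -9 0 0 0;0 0 0 -9 0 0 0;0 0 0 -4 0 0 0;0 0 0 0 0 0 0'>/dev/null; python3 steer.py '0 0 0 0 0 0 0;0 0 0 0 0 0 0;0 0 0 0 0 0 0;0 0 0 0 0 0 0;0 0 0 0 0 0 0';python3 - <<'E'
from h import *
a=r.grab_frame("top"); b=r.grab_frame("scene"); tool([670,43.9,97])
np.save("pics/a.npy",a)
u=cv2.resize(a[140:180,235:285,::-1],None,fx=8,fy=8,interpolation=cv2.INTER_CUBIC); v=cv2.resize(b[150:190,270:320,::-1],None,fx=8,fy=8,interpolation=cv2.INTER_CUBIC)
cv2.imwrite("pics/m12.png",np.hstack([u,v]))
E
```

```text
clock: 47.62
eef_pos: [668.7, 78.0, 105.2]
tcp_rot: [-3.142, -0.0, 1.573]
contact_force: [-0.1, -1.2, -1.1]
opening: 0.156
grasp_force: 59.5
t 47.7 p [668.7  77.9 105.2] rpy [-3.142  0.     1.573] F [ 0.22 -0.13 -0.54] op 0.16 g 59.5
d tool [-34.    1.2   8.2]
```

View pics/m12.png

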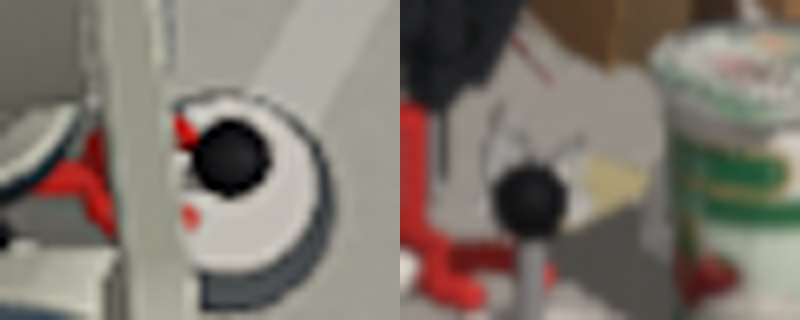

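Both prong tips straddle the rod line (crop (188,130) and (192,217)) with the rod between them. I continue the slide.

```bash
python3 steer.py '0 0 0 -5 0 0 0;0 0 0 -5 0 0 0;0 0 0 -5 0 0 0;0 0 0 0 0 0 0;0 0 0 0 0 0 0'; python3 steer.py '0 0 0 -5 0 0 0;0 0 0 -5 0 0 0;0 0 0 -5 0 0 0;0 0 0 -4 0 0 0;0 0 0 0 0 0 0';python3 steer.py '0 0 0 0 0 0 0;0 0 0 0 0 0 0;0 0 0 0 0 0 0;0 0 0 0 0 0 0'; python3 - <<'E'
from h import *
tool([670,43.9,97])
E
```

```text
clock: 48.13
eef_pos: [668.7, 62.1, 105.3]
tcp_rot: [-3.141, -0.0, 1.572]
contact_force: [0.7, 0.8, -1.3]
opening: 0.156
grasp_force: 59.5
clock: 48.55
eef_pos: [668.8, 42.7, 105.3]
tcp_rot: [-3.142, 0.0, 1.572]
contact_force: [-1.0, 0.6, -0.2]
opening: 0.154
grasp_force: 59.5
clock: 48.88
eef_pos: [668.8, 43.9, 105.3]
tcp_rot: [-3.142, -0.0, 1.573]
contact_force: [0.3, 0.4, -0.3]
opening: 0.153
grasp_force: 59.5
t 48.9 p [668.8  43.9 105.3] rpy [-3.142 -0.     1.573] F [ 0.34  0.36 -0.26] op 0.15 g 59.5
d tool [0.  1.2 8.3]
```

```bash
python3 steer.py '0 0 0 0 0 3 0;0 0 0 0 0 2 0;0 0 0 0 0 1 0;0 0 0 0 0 0 0;0 0 0 0 0 0 0'; python3 steer.py '0 0 0 0 0 1 0;0 0 0 0 0 0 0;0 0 0 0 0 0 0;0 0 0 0 0 0 0'; python3 steer.py '0 0 0 0 0 1 0;0 0 0 0 0 0 0;0 0 0 0 0 0 0;0 0 0 0 0 0 0'
```

```text
clock: 49.3
eef_pos: [668.7, 43.7, 99.1]
tcp_rot: [-3.141, 0.0, 1.573]
contact_force: [0.4, 0.8, -0.9]
opening: 0.158
grasp_force: 59.5
clock: 49.63
eef_pos: [668.8, 43.7, 98.3]
tcp_rot: [3.142, -0.0, 1.573]
contact_force: [0.3, 0.6, -1.1]
opening: 0.157
grasp_force: 59.5
clock: 49.97
eef_pos: [668.8, 43.7, 97.3]
tcp_rot: [-3.142, 0.0, 1.573]
contact_force: [-0.2, 0.2, -0.3]
opening: 0.156
grasp_force: 59.5
```

```bash
python3 - <<'E'
from h import *
b=r.grab_frame("scene")
cv2.imwrite("pics/s13.png",cv2.resize(b[140:220,240:340,::-1],None,fx=6,fy=6,interpolation=cv2.INTER_CUBIC))
E
```

```text
(no output)
```

View pics/s13.png

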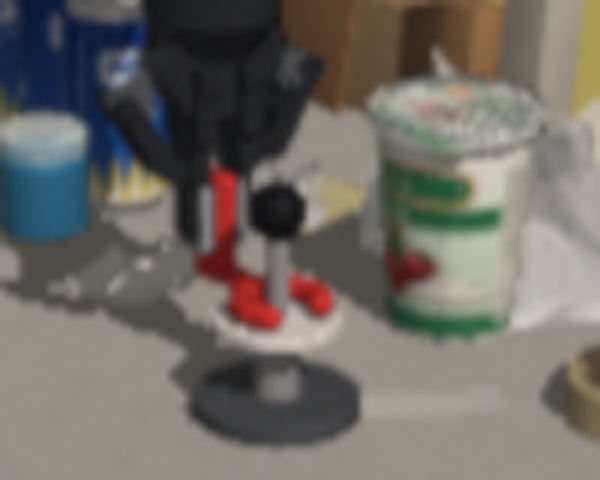

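The ring surrounds the rod, just on or above the white shoulder. I lower gently to contact.

```bash
python3 steer.py '0 0 0 0 0 0.5 0;0 0 0 0 0 0 0;0 0 0 0 0 0 0;0 0 0 0 0 0 0'|grep -E "pos|force"; python3 steer.py '0 0 0 0 0 0.5 0;0 0 0 0 0 0 0;0 0 0 0 0 0 0;0 0 0 0 0 0 0'|grep -E "pos|force"
```

```text
eef_pos: [668.9, 43.7, 96.9]
contact_force: [-0.0, 0.4, -0.5]
grasp_force: 59.6
eef_pos: [668.9, 43.8, 96.7]
contact_force: [-1.3, 1.4, 5.3]
grasp_force: 60.4
```

```bash
python3 steer.py '0 0 0 0 0 0 0.22;0 0 0 0 0 0 0.3;0 0 0 0 0 0 0.45;0 0 0 0 0 0 0.45;0 0 0 0 0 0 0.45' 20; python3 steer.py '0 0 0 0 0 -10 0.45;0 0 0 0 0 -25 0.45;0 0 0 0 0 -35 0.45;0 0 0 0 0 -35 0.45;0 0 0 0 0 -35 0.45'>/dev/null; python3 steer.py '0 0 0 0 -35 -20 0.45;0 0 0 0 -35 0 0.45;0 0 0 0 -35 0 0.45;0 0 0 0 -35 0 0.45;0 0 0 0 -35 0 0.45'>/dev/null; python3 steer.py '0 0 0 0 -35 0 0.45;0 0 0 0 -35 0 0.45;0 0 0 0 0 0 0.45;0 0 0 0 0 0 0.45;0 0 0 0 0 0 0.45'; python3 - <<'E'
from h import *
a=r.grab_frame("top"); b=r.grab_frame("scene")
for x in tins(a): print(*x)
m=redmask(a); m[:140]=0;m[190:]=0;m[:,:220]=0;m[:,330:]=0
print([(c,s,ray("top",c,70)) for c,s in blobs(m,10,900)])
v=cv2.resize(b[130:280,160:360,::-1],None,fx=3.9,fy=3.9,interpolation=cv2.INTER_CUBIC)
u=cv2.resize(a[140:180,230:280,::-1],None,fx=5,fy=5,interpolation=cv2.INTER_CUBIC); v[-200:,:250]=u
cv2.imwrite("pics/s14.png",v)
E
```

```text
clock: 51.1
eef_pos: [668.7, 43.6, 96.1]
tcp_rot: [-3.141, 0.0, 1.573]
contact_force: [0.3, 0.2, -0.5]
opening: 0.455
grasp_force: 0.0
clock: 52.35
eef_pos: [424.7, 43.3, 257.3]
tcp_rot: [3.139, -0.0, 1.573]
contact_force: [0.8, 1.0, -0.2]
opening: 0.451
grasp_force: 0.0
[539.1 392. ] [ 26  41 670] [128.3 203.8]
[ 561.5 -308.4] [ 20  20 312] [358.5 196.2]
[475.8 301.9] [ 21  20 331] [157.6 224.7]
[ 470.6 -304.3] [ 21  21 328] [357.9 226. ]
[ 465.5 -395.4] [ 21  20 342] [387.8 227.7]
[(array([254.66216216, 163.28378378]), array([241, 155,  30,  16, 148], dtype=int32), array([665.12817094,   8.97111981,  70.        ]))]
```

View pics/s14.png

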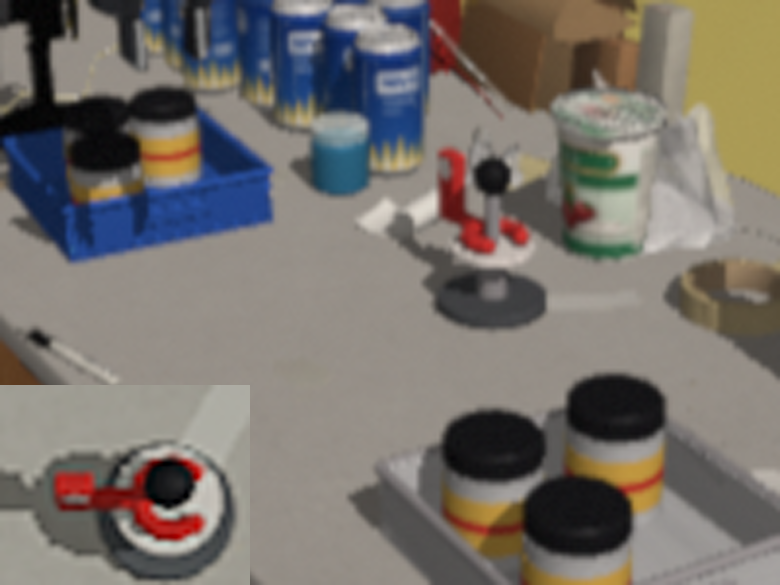

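```bash
python3 steer.py '0 0 0 -20 0 0 0.45;0 0 0 -30 0 0 0.45;0 0 0 -30 0 0 0.45;0 0 0 -30 0 0 0.45;0 0 0 0 0 0 0.45'>/dev/null; python3 steer.py '0 0 0 0 0 0 0.45;0 0 0 0 0 0 0.45;0 0 0 0 0 0 0.45;0 0 0 0 0 0 0.45;0 0 0 0 0 0 0.45'>/dev/null; python3 - <<'E'
from h import *
a=r.grab_frame("top"); b=r.grab_frame("scene")
for x in tins(a): print(*x)
print(ray("top",(244.2,160.6),116))
# scene: tab axis expected (upright) vs seen
m=biggest(redmask(b)*np.uint8(1)) if 0 else redmask(b); m[:150]=0;m[205:]=0;m[:,:255]=0;m[:,305:]=0
for c,s in blobs(m,15,900): print(c,s)
print("exp tab bottom/top",proj("scene",[669,44,57]),proj("scene",[669,44,116]),"ring",proj("scene",[669,-16,63]))
t=np.zeros_like(m);t[:,270:281]=m[:,270:281]
for row in range(166,192,3): 
    x=np.nonzero(t[row])[0]; print(row,x.mean() if len(x) else None,end="; ")
E
```

```text
[539.1 391.9] [ 26  41 674] [128.3 203.8]
[ 561.5 -308.4] [ 20  20 312] [358.5 196.2]
[475.8 301.6] [ 21  21 335] [157.7 224.6]
[ 470.6 -304.3] [ 21  21 328] [357.9 226. ]
[ 465.5 -395.4] [ 21  20 342] [387.8 227.7]
[665.45482593  40.44107663 116.        ]
[278.184 182.464] [273 169  14  26 125]
[291.59090909 188.86363636] [289 187   6   5  22]
exp tab bottom/top [275.75178794 185.7282851 ] [275.68588395 168.54332524] ring [286.44486254 190.21220555]
166 None; 169 275.0; 172 277.0; 175 277.0; 178 275.5; 181 276.0; 184 276.0; 187 279.0; 190 279.0;
```

The blob in the blue tray looks odd: two lids appear merged and closer than they were. I take a closer look.

```bash
python3 - <<'E'
from h import *
a=r.grab_frame("top"); b=r.grab_frame("scene")
u=cv2.resize(a[165:260,95:200,::-1],(420,380),interpolation=cv2.INTER_CUBIC); v=cv2.resize(b[140:205,155:235,::-1],(380,380),interpolation=cv2.INTER_CUBIC)
cv2.imwrite("pics/z15.png",np.hstack([u,v]))
E
```

```text
(no output)
```

View pics/z15.png

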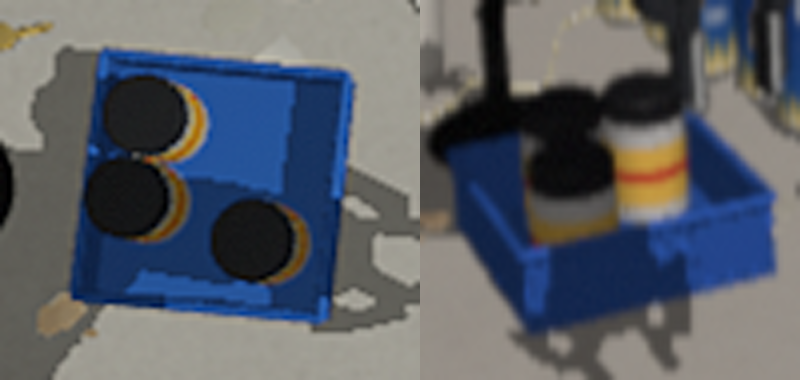

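The picture shows three upright tins in the blue tray, lids at (145,115), (128,197) and (253,240) in the crop. One has been nudged beside its neighbour but still stands inside, so the job is done.

```bash
python3 -c "
from rig import r
print(r.sign_off())"
```

```text
the job is handed in; nothing more can be done
None
```

I handed the job in at about 53 s on the robot's clock: the three full tins are upright in the steel tray, the three empty ones are upright in the blue tray (one got nudged against its neighbour but still stands), and the red clip sits flat on the post's white shoulder around the rod.

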